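# Unclamp the injector and hold its spray tip up to the inspection camera

### The arm

A 7-joint arm with a two-finger parallel gripper is mounted at the origin on a cart in front of the work surface, level with it; the furniture and walls round the work are solid. World frame = base frame: x ahead of the robot, y to its left, z up, the work surface at z = 0. Lengths are in m, angles in rad, forces in N, time in s.
With the tool pointing down it reaches from about 0.4 to 0.925 m from the base axis. Payload 4.1 kg.
Tool frame: the origin (TCP) lies at the very end of the fingers, on their centre line; the grasp point (between the pads) lies 19 mm behind it; z points along the fingers, y is the line along which they close (so a half turn about z gives the same grasp; the last joint's range is limited). The gripper opens to 85 mm and grips with 20 to 120 N. Pads are 22 mm wide; open, the fingers measure 114 mm over their backs; the gripper's body (76 mm by 85 mm) begins 54 mm behind the grasp point. The pads swing forward as they close: fully open they stand 13 mm farther back than shut.
Start: joints at [1.176, 0.398, 0.045, 1.537, -0.019, 1.207, -0.051], TCP at [0.19, -0.622, 0.231] pointing down, gripper open.
Joint ranges: [-2.82, 2.82], [-0.49, 2.23], [-1.37, 1.46], [0, 2.46], [-1.36, 4.5], [0.23, 2], [-2.94, 2.94]. Speed limits (rad/s): [2.57, 2.57, 3.14, 3.14, 3.14, 3.14, 3.14].

### API

Orientations are given as a rotation vector (axis times angle).
In Python, from plant import env gives the robot as it stands.
- The arm moves only by the shell command python3 inch.py 'ROWS' [FORCE]. ROWS is one flat JSON list of numbers that holds 1 to 10 rows one after another, with no inner brackets; each row has 7 numbers: dx, dy, dz in parts of the range, where 1.0 means 0.6 m, then a rotation vector rx, ry, rz in fractions of the full range, 1 being pi rad, then the opening from 0.0 (shut) to 1.0 (fully open); each row is the pose to reach, as a shift and turn from the pose commanded when the command began, along the tool's axes at that moment; what a row does not reach only later rows make up. A row lasts 1/10 s, in which the tool goes at most 0.05 m and 0.15 rad, less where a joint would pass 70% of its speed; a pose out of reach is approached as far as the arm can. The fingers move at their own pace and stop on an object; FORCE is the grip in N (left out, the last holds). Time passes only in rows, so rows that do not move let the fingers close. It prints the time, the measured TCP pose, the force, the opening and the grip force at its end. No shift or turn number may pass 1 either way. Input that does not fit is refused with a message, and nothing moves.
- env.observe(): the state, without advancing time (a new reading comes with each control period).
- env.read_camera(name): name is "side" or "top"; returns a dict with "frame" (400x640x3 uint8, red, green, blue), "fov_y" (degrees; the focal length in pixels is half the picture's height over the tangent of half this angle, whatever the lens; pixels are square), "cx", "cy" (the principal point, pixels), "D" ([k1, k2, p1, p2, k3] as OpenCV has them; the pictures are not rectified), "R" (3x3) and "t" (3): a world point X has camera coordinates R X + t. Camera axes: x right, y down, z forward; pixel columns grow to the right and rows downward; lengths in m; the calibration is good to about 2 mm. A picture is of the moment at which its call begins. There is no depth.
- env.close_job(): hands the job in; it is judged then, once.
The state is a dict: "time_s": time; "joint_positions": joint angles; "qd": joint speeds; "tau": joint torques, N m; "position": TCP position; "tool_rot": TCP orientation; "force": force on the tool from outside, world axes, zero at the start; "torque": the same for the moment, N m; "finger_gap": opening from 0.0 (shut) to 1.0 (fully open); "finger_force": force on a finger pad.
Only numpy, scipy, OpenCV 4.12 (cv2) and the standard library are available. Lean on these libraries where they do the work, as an engineer would, in place of code of your own. Each camera call takes 0.05 s, during which the arm holds its last target. There are 200 camera calls.

### The job

Take the diesel injector that is clamped in the bench fixture and show its spray tip to the inspection camera: throw the toggle clamp's handle all the way back so that the clamp opens, lift the injector out of its saddles, and hold it in the air with the tip pointing straight at the lens, in line with the camera's axis and 40 mm in front of the ring light's face. Finish while still holding it there, still and only in the gripper; do not touch the camera with anything, and leave the other injector and the three nozzle nuts on the bench alone.

Things in the scene. Friction and masses are not known exactly. Their poses are not given: they have to be found in the camera images.
- fixture: Injector fixture, fixed: grey plate 140 x 150 x 14 mm, two aluminium saddles, toggle clamp. Origin on the bench under the injector; +x towards its spray tip. Injector axis at y 0, z 62 mm. Front V saddle: x 28 to 46, y +-23, top z 66 mm. Rear flat saddle with cheeks, 1.5 mm play a side: x -57 to -46, y +-24, top z 61 mm. Between them the injector's sides are free down to the plate.
- clamp_pivot (a point): Pivot of the clamp's steel arm, at fixture (36, -50, 92) mm, axes as the fixture. Closed, the arm reaches 50 mm in +y from here and its rubber foot presses on the injector's front collar; open, it stands up past vertical, to z 155 mm at most, clear of the injector. Its bracket fills x +-25, y -52 to +10, up to 10 mm above this point.
- clamp_handle (a joint): Clamp lever angle, rad: 0 upright = clamped (start), 1.15 = open stop. Turns about the fixture's x direction through fixture (36, -80, 92) mm; grows as the lever's top goes to the fixture's -y and down. By its toggle link the arm hardly rises at first, quickly at the end. Clamped, the injector cannot be pulled out. It takes about 2 N at its grip and stays where left.
- handle_grip (a point): Point in the lever's black rubber grip, 86 mm from the lever's pivot, 178 mm above the bench at the start. Axes of the lever: z along it to its end (17 mm further), x along the hinge axis. The grip is 16 mm thick along x, 20 mm along y and 50 mm long (53 to 103 mm from the pivot). Held by fingers closed along x it turns between them, lagging up to 0.2 rad, so lead it on.
- injector: The clamped injector to show, loose, 0.42 kg +-20%: metal, 159 mm long, thin spray tip at y -79, black square connector at y +46 to +80 mm (26 x 26, plug shell out to x +20). Axis along its y at x -8, z 13 mm. Seated: z up, -y along the fixture's +x. Front collar (dia 19) y -48 to -24; hexagons 30 x 26 mm at y -24 to -12 and 30 to 46; stub at y 1 to 13 up to z 36. Centre of mass y 27.
- body_mid (a point): Point on the injector's axis at its y = 17 mm, in the round body (22.5 mm diameter, y -12 to 30 mm), 10 mm in front of the centre of mass. Fingers can close here across the axis, along the injector's x; the stub (9 mm wide) then stands between them. Axes as injector; 96 mm behind the spray tip.
- spray_tip (a point): End of the injector's spray tip, on its axis. Axes as injector (the tip points along its -y).
- light_face (a point): Centre of the front face of the inspection camera's ring light (54 mm diameter; the lens sits in its middle). Axes of the camera head: x is the lens axis, the camera looks along -x, towards the robot and 6 to 26 degrees down; height and tilt differ from start to start. Behind the face: ring light 14, lens 30, black box 46 x 44 x 44 mm, then the column of the stand.
- focus (a point): The sharp point in the air on the lens axis, 40 mm in front of the ring light's face. The spray tip belongs here, the injector's -y then pointing along this point's +x. Axes as light_face.
- camera_stand: Camera stand, fixed: grey base 130 x 120 x 16 mm (x 90 to 220 mm), steel column 20 mm in diameter and 336 mm high at x = 185 mm. Origin on the bench, nearly under the sharp point. The camera looks to its -x.
- other_injector: A second injector of the same kind, lying at the back right of the bench: not to be touched.
- nozzle_nut_a: Steel nozzle nut, 20 mm wide, 34 mm high, standing at the back right: leave alone.
- nozzle_nut_b: Steel nozzle nut, 18 mm wide, 30 mm high, standing at the back right: leave alone.
- nozzle_nut_c: Steel nozzle nut, 21 mm wide, 36 mm high, standing at the back right: leave alone.

How it is judged:
By the outcome, as a careful person would: the job done as asked, in the order asked, and still so for the second after the job is handed in, while the arm keeps its last pose, push and grip.
It also fails if it takes over 48 s, if anything falls off the work surface, if the arm or the gripper's body presses on something with over 40 N, if the wrist force passes 120 N, or if a joint passes its speed limit or range.

## Working session

There is one attempt and no reset: what is moved stays moved. The work goes in short steps, Python scripts to look and compute and a shell command to move; the robot and the scene stay as the last step left them, time stands still between calls to the robot, and variables do not carry over. Pictures are saved under pics/ and viewed, at most 10 in all, crops included, and the job is handed in when it is done.

```bash
ls; mkdir -p pics; cat > h.py <<'E'
import numpy as np,cv2
from plant import env
from scipy.spatial.transform import Rotation as Ro
def cam(n):
    c=env.read_camera(n); c['f']=200/np.tan(np.radians(c['fov_y'])/2)
    c['K']=np.array([[c['f'],0,c['cx']],[0,c['f'],c['cy']],[0,0,1]]); c['R']=np.array(c['R']);c['t']=np.array(c['t']);c['D']=np.array(c['D'],float)
    return c
def ray(c,uv):
    p=cv2.undistortPoints(np.array([[uv]],float),c['K'],c['D'])[0,0]
    return -c['R'].T@c['t'], c['R'].T@np.array([p[0],p[1],1])
def onz(c,uv,z):
    o,d=ray(c,uv); return o+d*(z-o[2])/d[2]
def tri(c1,u1,c2,u2):
    o1,d1=ray(c1,u1);o2,d2=ray(c2,u2)
    s=np.linalg.lstsq(np.c_[d1,-d2],o2-o1,rcond=None)[0]
    a=o1+s[0]*d1;b=o2+s[1]*d2
    return (a+b)/2,np.linalg.norm(a-b)
def proj(c,X):
    return cv2.projectPoints(np.array(X,float).reshape(-1,3),cv2.Rodrigues(c['R'])[0],c['t'],c['K'],c['D'])[0][:,0]
E
python3 - <<'E'
from h import *
np.set_printoptions(precision=4,suppress=True)
for n in('side','top'):
    c=cam(n); cv2.imwrite(f'pics/{n}0.png',c['frame'][:,:,::-1]); print(n,c['f'],c['cx'],c['cy'],c['D'],-c['R'].T@c['t'],c['R'])
print(env.observe())
E
```

```text
inch.py
pics
plant.py
side 420.57589906836824 317.18291745283625 206.439788153493 [0.0366 0.     0.     0.     0.    ] [ 0.6637 -0.9105  0.5951] [[ 0.9998  0.0066 -0.0192]
 [-0.0144 -0.4399 -0.8979]
 [-0.0144  0.898  -0.4397]]
top 488.02239644170834 320.229842092965 198.97909313524207 [0.034 0.    0.    0.    0.   ] [ 0.5356 -0.059   1.2892] [[-0.0156 -0.9995 -0.0269]
 [-0.9936  0.0185 -0.1118]
 [ 0.1123  0.025  -0.9934]]
{'time_s': 0.1, 'joint_positions': array([ 1.176 ,  0.3991,  0.045 ,  1.5378, -0.0188,  1.2069, -0.0507]), 'qd': array([-0.0019, -0.0004,  0.0017, -0.0027,  0.002 , -0.0025,  0.0001]), 'tau': array([  0.0043, -47.6264,   1.3705, -25.4952,   0.012 ,   0.0049,
         0.    ]), 'position': array([ 0.1894, -0.6212,  0.2304]), 'tool_rot': array([-3.1055, -0.4628,  0.0005]), 'force': array([-0.0992, -0.4683,  0.9874]), 'torque': array([-0.037 ,  0.0439,  0.0015]), 'finger_force': 0.0, 'finger_gap': 1.0009368255708133}
```

View pics/side0.png

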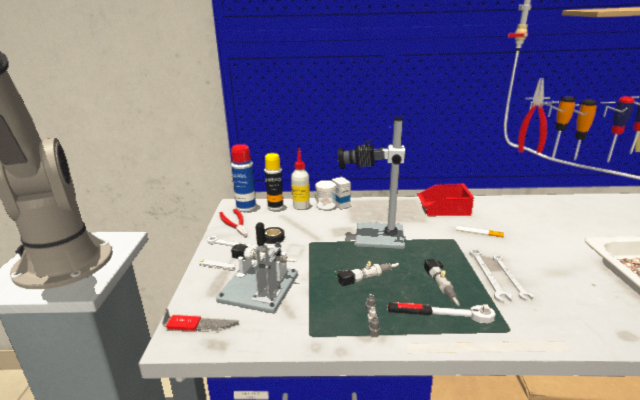

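View pics/top0.png

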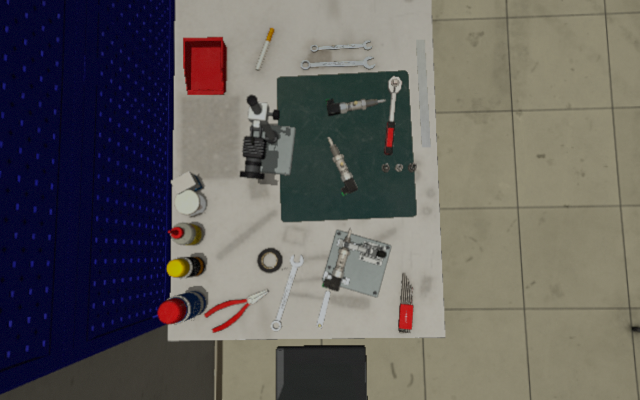

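Side view: fixture about (260,275), camera head (365,155) on its column. Top view: fixture about (357,262), camera head (255,150), facing image-down (-x). I'll zoom in on both.

```bash
python3 - <<'E'
from h import *
s=cv2.imread('pics/side0.png');t=cv2.imread('pics/top0.png')
def cr(i,x,y,w,h,k): return cv2.resize(i[y:y+h,x:x+w],None,fx=k,fy=k,interpolation=cv2.INTER_CUBIC)
a=cr(t,315,220,80,60,5); b=cr(s,210,218,100,75,4)
c=cr(t,215,90,80,60,5)if 0 else cr(t,225,90,80,100,3); d=cr(s,325,110,100,75,4)
o=np.zeros((600,800,3),np.uint8); o[:300,:400]=a;o[:300,400:]=b;o[300:,:240]=c;o[300:,400:]=d
cv2.imwrite('pics/z.png',o)
E
```

```text
(no output)
```

View pics/z.png

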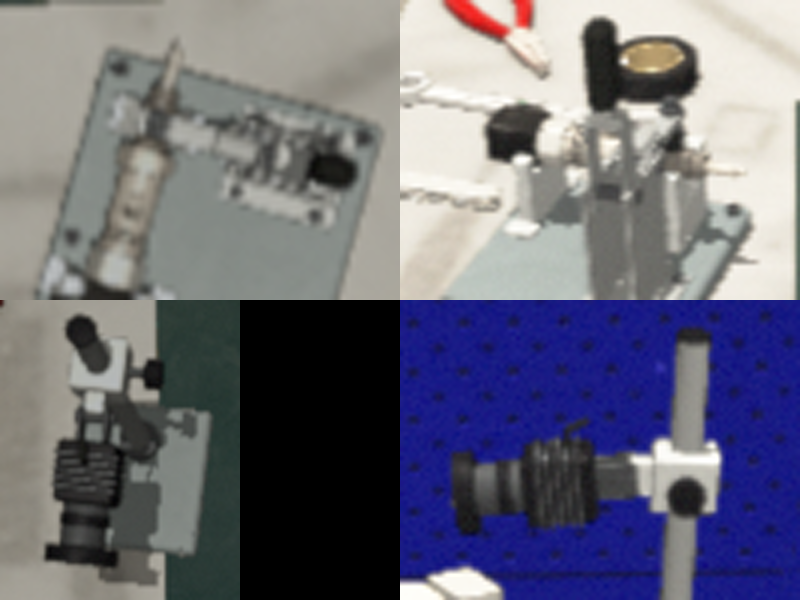

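Zoom shows: injector tip at top (350,228) / side (296,260.5); grip end at top (381.6,254) / side (260,224). The head looks along -x, tilted slightly down. Next I'll zoom in on the head and segment the plate.

```bash
python3 - <<'E'
from h import *
s=cv2.imread('pics/side0.png');t=cv2.imread('pics/top0.png')
def cr(i,x,y,w,h,k):
    o=cv2.resize(i[y:y+h,x:x+w],None,fx=k,fy=k,interpolation=cv2.INTER_NEAREST)
    o=np.clip(o.astype(float)*1.6,0,255).astype(np.uint8)
    for j in range(0,w,5): cv2.putText(o,str(x+j),(j*k,8),0,.3,(0,255,255)); o[:,j*k]=o[:,j*k]//2+[0,60,60]
    for j in range(0,h,5): cv2.putText(o,str(y+j),(0,j*k+8),0,.3,(0,255,255)); o[j*k]=o[j*k]//2+[0,60,60]
    return o
o=np.zeros((600,800,3),np.uint8); o[:,:350]=cr(t,233,125,35,60,10); o[:400,350:800]=cr(s,335,138,45,40,10)
cv2.imwrite('pics/z2.png',o)
# plate
hsv=cv2.cvtColor(t,cv2.COLOR_BGR2HSV); print(hsv[275,365],hsv[250,345],hsv[290,390],hsv[225,350])
E
```

```text
[ 70  11 140] [ 30  21 147] [ 23  20 170] [ 20  18 170]
```

View pics/z2.png

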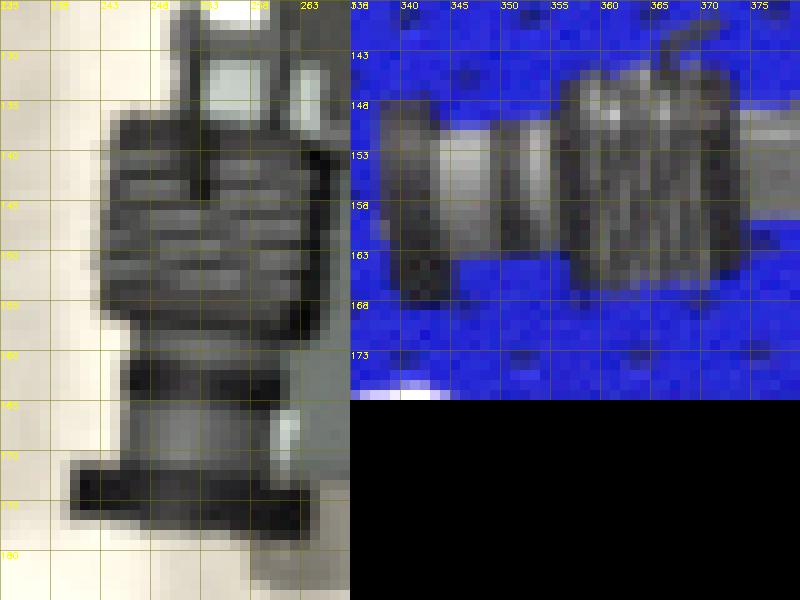

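The head's ring light front edge is centred near top (251.5,177) and side (338.6,158). Both views see the face nearly edge-on. I'll fit sub-pixel edges for the head axis and take the fixture pose from the plate contour.

```bash
python3 - <<'E'
from h import *
np.set_printoptions(precision=2,suppress=True,linewidth=150)
s=cv2.imread('pics/side0.png').astype(float);t=cv2.imread('pics/top0.png')
# side: blueness excess
g=s[:,:,0]-s[:,:,2]
bg=np.median(g[130:142,335:375]); 
print('bg',bg)
for x in range(335,378):
    col=np.clip(g[142:174,x]/bg,0,1); 
    i=np.arange(142,174)
    # subpixel crossing 0.5 from the top and bottom
    tt=[k+ (col[k]-.5)/(col[k]-col[k+1]) for k in range(31) if col[k]>=.5>col[k+1]]
    bb=[k+ (col[k]-.5)/(col[k]-col[k+1]) for k in range(31) if col[k]<.5<=col[k+1]]
    if tt and bb: print(x,142+tt[0],142+bb[-1],142+(tt[0]+bb[-1])/2)
v=cv2.cvtColor(t,cv2.COLOR_BGR2GRAY)
print(v[140:182:2,236:270])
hsv=cv2.cvtColor(t,cv2.COLOR_BGR2HSV)
print(t[268,372:376],t[285,370],t[240,360], t[300,350])
b=t.astype(int); m=((b[:,:,0]>b[:,:,2]+3)&(b[:,:,2]>80)).astype(np.uint8)
m[:220]=0;m[305:]=0;m[:,:310]=0;m[:,400:]=0
m=cv2.morphologyEx(m,cv2.MORPH_OPEN,np.ones((2,2)))
pts=np.argwhere(m)[:,::-1].astype(np.float32); h=cv2.convexHull(pts); print(len(pts),cv2.approxPolyDP(h,3,True)[:,0])
E
```

```text
bg 108.0
338 147.62686567164178 161.61111111111111 154.61898839137646
339 147.53086419753086 166.3095238095238 156.92019400352734
340 147.5194805194805 168.05769230769232 157.78858641358642
341 147.37313432835822 168.2058823529412 157.7895083406497
342 147.17777777777778 168.14285714285714 157.66031746031746
343 148.84615384615384 168.08474576271186 158.46544980443286
344 149.87755102040816 168.04166666666666 158.9596088435374
345 150.36986301369862 164.5 157.43493150684932
346 150.33802816901408 163.43055555555554 156.8842918622848
347 150.34782608695653 163.35714285714286 156.8524844720497
348 150.16949152542372 163.36 156.76474576271187
349 149.61111111111111 163.34722222222223 156.47916666666666
350 149.54054054054055 163.27941176470588 156.40997615262322
351 149.52564102564102 163.16923076923078 156.3474358974359
352 149.46052631578948 163.15873015873015 156.3096282372598
353 149.3918918918919 163.16129032258064 156.27659110723627
354 149.24590163934425 162.88235294117646 156.06412729026036
355 148.44230769230768 162.52238805970148 155.48234787600458
356 145.63492063492063 163.2
[... 3514 characters left out ...]
137 142 145 126  43  13  15  19  21  19  25  28  35  39  39  39  36  32  26  23  22  19  19  17  20  18  13  21  54  84  88  88  90  91]
 [143 144 141 118  62  52  49  47  40  40  37  32  38  43  41  38  29  25  20  23  20  20  16  17  13  11  14  18  53  82  87  90  90  91]
 [152 150 151 154 154 157 160 158 151 148 141 124 120 116 115 107  99  97 100  96  68  55  46  32  25  24  21  34  64  83  86  89  91  92]
 [156 156 156 157 158 158 158 157 157 156 154 151 147 141 137 136 138 138 138 137 136 123  82  77  83  87  78  77  78  80  82  88  89  91]]
[[137 141 136]
 [136 141 136]
 [137 142 135]
 [137 141 135]] [139 144 138] [132 136 130] [130 140 143]
69 [[349. 280.]
 [324. 305.]
 [325. 275.]]
```

```bash
cat > m.py <<'E'
from h import *
np.set_printoptions(precision=4,suppress=True,linewidth=150)
cs,ct=cam('side'),cam('top')
def plane(c,a,b):
    o,d1=ray(c,a);_,d2=ray(c,b);n=np.cross(d1,d2);return o,n/np.linalg.norm(n)
for (sa,sb,ta,tb) in [((341,157.75),(364.5,155.35),(251.5,175),(253.9,147)),((341,157.75),(352,156.3),(251.5,175),(252.5,165)),((341,157.75),(358,155.9),(251.5,175),(253.2,155))]:
    o1,n1=plane(cs,sa,sb);o2,n2=plane(ct,ta,tb)
    d=np.cross(n1,n2);d/=np.linalg.norm(d);d*=np.sign(d[0])
    A=np.array([n1,n2,d]);P=np.linalg.solve(A,[n1@o1,n2@o2,d@np.array([.6,.15,.3])])
    print('axis dir',d,'tilt deg',np.degrees(np.arcsin(d[2])),'yaw',np.degrees(np.arctan2(d[1],d[0])))
    F,r=[],[]
    for c,uv in((cs,(338.0,158.05)),(ct,(251.3,177.6))):
        o,q=ray(c,uv); # closest point on axis to ray
        s=np.linalg.lstsq(np.c_[d,-q],o-P,rcond=None)[0]; F.append(P+s[0]*d); v=o-F[-1]; r.append(v@-d/np.linalg.norm(v))
    print('faces',F,'n.v',r)
    print('stand check: ring ends proj',proj(cs,[F[0]+.014*d,F[0]+.09*d])[:,0],proj(ct,[F[0],F[0]+.014*d,F[0]+.09*d])[:,1])
# column
b=tri(cs,(296.2,260.5),ct,(350,228)); print('tip',b)
print('grip end',tri(cs,(260,224),ct,(381.6,254)))
for uv in((336.4,229.6),(391.4,246)): print('plate corner',onz(ct,uv,.014))
E
python3 m.py
```

```text
axis dir [ 0.986  -0.1075  0.1274] tilt deg 7.318824133935597 yaw -6.22405313169945
faces [array([0.7035, 0.1192, 0.229 ]), array([0.7057, 0.1189, 0.2293])] n.v [np.float64(-0.10801955491550103), np.float64(0.012410187533928446)]
stand check: ring ends proj [343.3941 373.1088] [178.6122 172.2795 137.8291]
axis dir [ 0.978  -0.1278  0.1649] tilt deg 9.490516171553095 yaw -7.442538389958035
faces [array([0.7035, 0.1193, 0.2287]), array([0.7057, 0.119 , 0.2291])] n.v [np.float64(-0.13990677658254838), np.float64(-0.02866957193901704)]
stand check: ring ends proj [343.3674 372.9603] [178.6184 172.2956 137.7878]
axis dir [ 0.985  -0.1079  0.1345] tilt deg 7.730223268455445 yaw -6.253919177776672
faces [array([0.7035, 0.1192, 0.2289]), array([0.7057, 0.1189, 0.2292])] n.v [np.float64(-0.11082611587281992), np.float64(0.0052540902381162935)]
stand check: ring ends proj [343.3911 373.0866] [178.6136 172.2798 137.8031]
tip (array([ 0.5999, -0.1017,  0.0623]), np.float64(0.0004613753173605239))
grip end (array([ 0.5349, -0.1658,  0.1929]), np.float64(0.0019316245975072878))
plate corner [ 0.5986 -0.0679  0.014 ]
plate corner [ 0.5538 -0.2093  0.014 ]
```

```bash
cat > go.py <<'E'
from h import *
np.set_printoptions(precision=4,suppress=True,linewidth=150)
YAW=np.radians(-17.4); ex=np.array([np.cos(YAW),np.sin(YAW),0]); ey=np.array([-ex[1],ex[0],0]); ez=np.array([0,0,1.])
O=np.array([.5245,-.0781,0])
def fx(x,y,z): return O+(x*ex+y*ey+z*ez)/1e3
def rot(zt,yt):  # tool z dir, tool y dir (nearest to current of +-)
    R=Ro.from_rotvec(env.observe()['tool_rot']).as_matrix()
    zt=np.array(zt,float)/np.linalg.norm(zt); yt=np.array(yt,float)-np.dot(yt,zt)*zt; yt/=np.linalg.norm(yt)
    if yt@R[:,1]<0: yt=-yt
    return np.c_[np.cross(yt,zt),yt,zt]
def delta(grasp,Rt):  # grasp point target (19 mm behind TCP)
    s=env.observe(); R=Ro.from_rotvec(s['tool_rot']).as_matrix()
    T=np.array(grasp)+.019*Rt[:,2]
    print('tool R',R.tolist()) if 0 else None
    print('pos',s['position'],'-> TCP',T,'shift',R.T@(T-s['position']),'rv',Ro.from_matrix(R.T@Rt).as_rotvec(),'q',s['joint_positions'])
E
python3 - <<'E'
from go import *
cs,ct=cam('side'),cam('top')
print('coltop',tri(cs,(398,119),ct,(251.7,99.3)))
for uv in((350,228),(343,258),(337.6,273)): print(onz(ct,uv,.062))
s=env.observe();print(Ro.from_rotvec(s['tool_rot']).as_matrix())
print(fx(36,-80,178)); delta(fx(36,-80,240),rot([0,0,-1],ex))
E
```

```text
coltop (array([0.8483, 0.1006, 0.3327]), np.float64(0.0016950461239212424))
[ 0.5997 -0.1017  0.062 ]
[ 0.5252 -0.0826  0.062 ]
[ 0.4885 -0.0684  0.062 ]
[[ 0.9565  0.2916 -0.0002]
 [ 0.2916 -0.9565  0.0005]
 [-0.     -0.0006 -1.    ]]
[ 0.5349 -0.1652  0.178 ]
pos [ 0.1894 -0.6216  0.231 ] -> TCP [ 0.5349 -0.1652  0.221 ] shift [ 0.4636 -0.3358  0.0102] rv [-0.0005 -0.0002 -0.9712] q [ 1.176   0.3987  0.0451  1.537  -0.0187  1.2069 -0.0507]
```

Units first: shifts go in shares of 0.6 m and turns go in shares of pi rad. So 0.4 m / 0.6 = 0.6667, 0.36 m / 0.6 = 0.6, -0.9 rad / 3.1416 = -0.2865.

```bash
python3 inch.py '[0.0667,-0.05,0,0,0,-0.0286,1,0.1333,-0.1,0,0,0,-0.0573,1,0.2,-0.15,0,0,0,-0.0859,1,0.2667,-0.2,0,0,0,-0.1146,1,0.3333,-0.25,0,0,0,-0.1432,1,0.4,-0.2917,0,0,0,-0.1719,1,0.4667,-0.3417,0,0,0,-0.2005,1,0.5333,-0.3917,0,0,0,-0.2292,1,0.6,-0.4333,0,0,0,-0.2578,1,0.6667,-0.4833,0,0,0,-0.2865,1]'
python3 -c "
from go import *
delta(fx(36,-80,240),rot([0,0,-1],ex))"
```

```text
time_s: 1.3
position: [0.4885, -0.2267, 0.2316]
tool_rot: [2.593, 1.771, 0.0]
force: [1.0, -0.6, 1.6]
finger_gap: 1.002
finger_force: 0.0
pos [ 0.4885 -0.2267  0.2316] -> TCP [ 0.5349 -0.1652  0.221 ] shift [0.0742 0.0208 0.0106] rv [ 0.0011  0.0007 -0.0685] q [ 0.6618  0.2126 -0.3566  1.7956  0.0817  1.1467 -0.0931]
```

Converted, 0.074 m / 0.6 = 0.1233, 0.037 m / 0.6 = 0.0617, -0.0685 rad / 3.1416 = -0.0218.

```bash
python3 inch.py '[0.0617,0.0167,0.0083,0,0,-0.0111,1,0.1233,0.035,0.0167,0,0,-0.0218,1,0.1233,0.035,0.0167,0,0,-0.0218,1,0.1233,0.035,0.0167,0,0,-0.0218,1,0.1233,0.035,0.0167,0,0,-0.0218,1]'
python3 - <<'E'
from go import *
delta(fx(36,-80,178),rot([0,0,-1],ex))
c=cam('top');cv2.imwrite('pics/t1.png',cv2.resize(c['frame'][200:300,310:430,::-1],None,fx=5,fy=5))
d=cam('side');a=cv2.resize(d['frame'][190:290,210:330,::-1],None,fx=5,fy=5)
cv2.imwrite('pics/s1.png',a)
E
```

```text
time_s: 1.8
position: [0.5335, -0.1681, 0.2212]
tool_rot: [2.536, 1.853, -0.002]
force: [-1.2, 0.1, -0.6]
finger_gap: 0.999
finger_force: 0.0
pos [ 0.5335 -0.1681  0.2212] -> TCP [ 0.5349 -0.1652  0.159 ] shift [0.0032 0.0005 0.0622] rv [-0.0003  0.0011 -0.0049] q [ 0.5646  0.2642 -0.4039  1.7598  0.1143  1.1409 -0.1832]
```

View pics/s1.png

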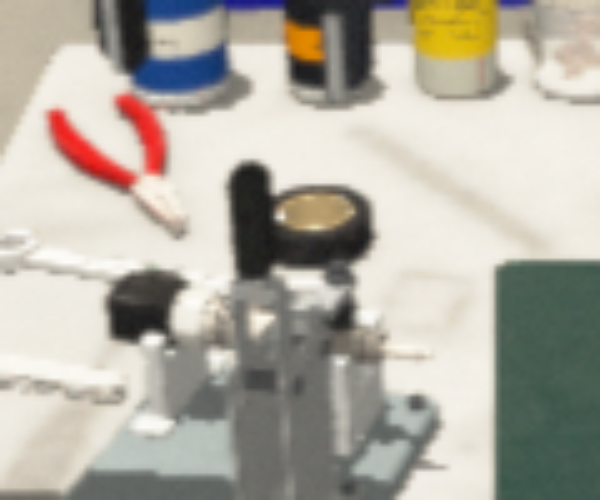

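Fingers straddle the grip (fingertips near crop x 120 and 330, grip at 250). Descending and closing.

Converted, 0.062 m / 0.6 = 0.1033, 0.03 m / 0.6 = 0.05, -0.005 rad / 3.1416 = -0.0016.

```bash
python3 inch.py '[0.005,0,0.05,0,0,0,1,0.005,0,0.1033,0,0,-0.0016,1,0.005,0,0.1033,0,0,-0.0016,1,0.005,0,0.1033,0,0,-0.0016,0,0.005,0,0.1033,0,0,-0.0016,0,0.005,0,0.1033,0,0,-0.0016,0,0.005,0,0.1033,0,0,-0.0016,0,0.005,0,0.1033,0,0,-0.0016,0,0.005,0,0.1033,0,0,-0.0016,0,0.005,0,0.1033,0,0,-0.0016,0]' 40
python3 - <<'E'
from go import *
s=env.observe(); R=Ro.from_rotvec(s['tool_rot']).as_matrix()
g0=fx(36,-80,178)
print(s['position']-(g0-[0,0,.019]))
for th in(.2,.4,.6,.8,1.0,1.15,1.25,1.35):
    d=86e-3*(-np.sin(th)*ey+(np.cos(th)-1)*ez); print(th,R.T@d)
E
```

```text
time_s: 2.9
position: [0.5353, -0.1638, 0.1603]
tool_rot: [2.529, 1.862, -0.0]
force: [-3.9, 0.2, 6.1]
finger_gap: 0.181
finger_force: 40.6
[0.0003 0.0014 0.0013]
0.2 [-0.0171 -0.      0.0017]
0.4 [-0.0335 -0.0001  0.0068]
0.6 [-0.0486 -0.0001  0.015 ]
0.8 [-0.0617 -0.0002  0.0261]
1.0 [-0.0723 -0.0002  0.0396]
1.15 [-0.0785 -0.0002  0.0509]
1.25 [-0.0816 -0.0002  0.0589]
1.35 [-0.0839 -0.0002  0.0672]
```

Gripped (16 mm). Swinging it along the arc.

Converted, -0.0723 m / 0.6 = -0.1205, -0.0673 m / 0.6 = -0.1122.

```bash
python3 inch.py '[-0.015,0,0.0008,0,0,0,0,-0.0283,0,0.0028,0,0,0,0,-0.0425,0,0.0067,0,0,0,0,-0.0558,0,0.0113,0,0,0,0,-0.0683,0,0.0175,0,0,0,0,-0.081,0,0.025,0,0,0,0,-0.0925,0,0.0333,0,0,0,0,-0.1028,0,0.0435,0,0,0,0,-0.1122,0,0.0542,0,0,0,0,-0.1205,0,0.066,0,0,0,0]'
python3 inch.py '[-0.0055,0,0.0092,0,0,0,0,-0.0103,0,0.0188,0,0,0,0,-0.0142,0,0.0275,0,0,0,0,-0.0162,0,0.0342,0,0,0,0,-0.0177,0,0.04,0,0,0,0,-0.0177,0,0.04,0,0,0,0,-0.0177,0,0.04,0,0,0,0]'
python3 - <<'E'
from go import *
s=env.observe();p=fx(36,-80,92);g=s['position']+[0,0,.019]-p; print('angle',np.arctan2(-g@ey,g[2]),'rad',np.linalg.norm(g),s['force'])
c=cam('top');a=cv2.resize(c['frame'][215:295,310:430,::-1],None,fx=5,fy=5)
d=cam('side');b=cv2.resize(d['frame'][190:290,210:310,::-1],None,fx=4,fy=4)
o=np.zeros((400,1000,3),np.uint8);o[:,:600]=a;o[:,600:]=b;cv2.imwrite('pics/b2.png',cv2.resize(o,(800,320)))
E
```

```text
time_s: 3.9
position: [0.5138, -0.2333, 0.1213]
tool_rot: [2.529, 1.862, -0.0]
force: [-4.1, 0.4, 9.9]
finger_gap: 0.184
finger_force: 44.0
time_s: 4.6
position: [0.5112, -0.2428, 0.1022]
tool_rot: [2.529, 1.862, -0.002]
force: [-14.0, 5.4, 40.3]
finger_gap: 0.182
finger_force: 48.7
angle 1.2256633033855953 rad 0.08622684634342086 [-14.0221   5.3925  40.3114]
```

View pics/b2.png

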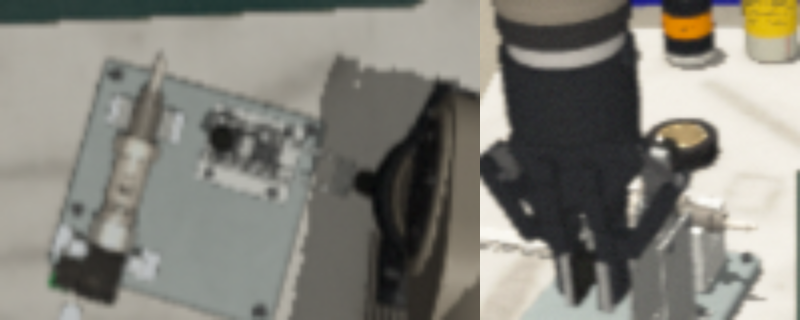

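The clamp arm is upright, the collar is free and the handle is at its stop (40 N reaction). Releasing and rising.

Converted, -0.15 m / 0.6 = -0.25, -0.12 m / 0.6 = -0.2.

```bash
python3 inch.py '[0,0,-0.005,0,0,0,0,0,0,-0.005,0,0,0,1,0,0,-0.005,0,0,0,1,0,0,-0.005,0,0,0,1,0,0,-0.005,0,0,0,1,0,0,-0.005,0,0,0,1,0,0,-0.0667,0,0,0,1,0,0,-0.1333,0,0,0,1,0,0,-0.2,0,0,0,1,0,0,-0.25,0,0,0,1]'
python3 - <<'E'
from go import *
for yt in(ey,-ey):
  R=rot([0,0,-1],yt); delta(fx(-17,0,200),R)
E
```

```text
time_s: 5.7
position: [0.5112, -0.2431, 0.2482]
tool_rot: [2.528, 1.861, 0.002]
force: [0.5, 0.2, -0.6]
finger_gap: 1.0
finger_force: 0.0
pos [ 0.5112 -0.2431  0.2482] -> TCP [ 0.5083 -0.073   0.181 ] shift [ 0.1615 -0.0535  0.067 ] rv [ 0.0017  0.0022 -1.5685] q [ 0.6815  0.2506 -0.3766  1.7125  0.0985  1.1945 -0.0218]
pos [ 0.5112 -0.2431  0.2482] -> TCP [ 0.5083 -0.073   0.181 ] shift [ 0.1615 -0.0535  0.067 ] rv [ 0.0017  0.0022 -1.5685] q [ 0.6815  0.2506 -0.3766  1.7125  0.0985  1.1945 -0.0218]
```

Converted, 0.1615 m / 0.6 = 0.2692, 0.146 m / 0.6 = 0.2433, -1.5 rad / 3.1416 = -0.4775.

```bash
python3 inch.py '[0.0267,-0.0083,0,0,0,-0.0477,1,0.0533,-0.0167,0,0,0,-0.0955,1,0.08,-0.0267,0,0,0,-0.1432,1,0.1067,-0.035,0,0,0,-0.191,1,0.1333,-0.045,0,0,0,-0.2387,1,0.16,-0.0533,0,0,0,-0.2865,1,0.1867,-0.0617,0,0,0,-0.3342,1,0.2167,-0.0717,0,0,0,-0.382,1,0.2433,-0.08,0,0,0,-0.4297,1,0.2692,-0.0892,0,0,0,-0.4775,1]'
python3 inch.py '[0,0,0.0333,0,0,-0.0223,1,0,0,0.1,0,0,-0.0223,1,0,0,0.1117,0,0,-0.0223,1,0,0,0.1117,0,0,-0.0223,1]'
python3 - <<'E'
from go import *
delta(fx(-17,0,62),rot([0,0,-1],ey))
E
```

```text
time_s: 6.7
position: [0.5073, -0.072, 0.2455]
tool_rot: [-0.571, -3.089, -0.0]
force: [0.3, -0.3, -0.3]
finger_gap: 0.999
finger_force: 0.0
time_s: 7.1
position: [0.5063, -0.0728, 0.1776]
tool_rot: [-0.473, -3.102, -0.0]
force: [-0.1, 0.0, 0.9]
finger_gap: 0.998
finger_force: 0.0
pos [ 0.5063 -0.0728  0.1776] -> TCP [ 0.5083 -0.073   0.043 ] shift [-0.0024  0.0004  0.1346] rv [-0.0002 -0.0034  0.0014] q [ 0.6368  0.254  -0.6692  1.9103  0.1807  1.041   1.1593]
```

Converted, 0.1345 m / 0.6 = 0.2242, 0.115 m / 0.6 = 0.1917.

```bash
python3 inch.py '[-0.004,0,0.0667,0,0,0,1,-0.004,0,0.1333,0,0,0,1,-0.004,0,0.1917,0,0,0,1,-0.004,0,0.2242,0,0,0,1,-0.004,0,0.2242,0,0,0,1,-0.004,0,0.2242,0,0,0,1]'
python3 inch.py '[0,0,0,0,0,0,0,0,0,0,0,0,0,0,0,0,0,0,0,0,0,0,0,0,0,0,0,0,0,0,0,0,0,0,0,0,0,0,0,0,0,0,0,0,0,0,0,0,0]' 40
python3 - <<'E'
from go import *
delta(fx(-17,0,62),rot([0,0,-1],ey))
E
```

```text
time_s: 7.7
position: [0.5114, -0.0737, 0.0458]
tool_rot: [0.473, 3.103, 0.0]
force: [-0.3, 0.1, 1.0]
finger_gap: 1.0
finger_force: 0.0
time_s: 8.4
position: [0.5096, -0.0744, 0.0449]
tool_rot: [-0.475, -3.105, 0.003]
force: [-1.9, -2.0, 5.1]
finger_gap: 0.247
finger_force: 38.9
pos [ 0.5096 -0.0744  0.0449] -> TCP [ 0.5083 -0.073   0.043 ] shift [0.0017 0.001  0.0019] rv [-0.0016  0.0002  0.0004] q [ 0.5529  0.4432 -0.598   2.018   0.3521  0.7817  1.0136]
```

Converted, -0.15 m / 0.6 = -0.25, -0.12 m / 0.6 = -0.2.

```bash
python3 inch.py '[0,0,0,0,0,0,0,0,0,0,0,0,0,0,0,0,-0.0083,0,0,0,0,0,0,-0.025,0,0,0,0,0,0,-0.05,0,0,0,0,0,0,-0.1,0,0,0,0,0,0,-0.15,0,0,0,0,0,0,-0.2,0,0,0,0,0,0,-0.25,0,0,0,0,0,0,-0.25,0,0,0,0]' 90
python3 - <<'E'
from go import *
s=env.observe(); R=Ro.from_rotvec(s['tool_rot']).as_matrix();g=s['position']-.019*R[:,2];print(g,s['force'],s['torque'],R)
c=cam('top');d=cam('side')
x=g+.096*ex; print('pred tip',x,proj(c,x),proj(d,x),'grasp',proj(c,g),proj(d,g))
u,v=proj(c,x)[0].astype(int);a=cv2.resize(c['frame'][v-20:v+80,u-50:u+50,::-1],None,fx=4,fy=4)
u,v=proj(d,x)[0].astype(int);b=cv2.resize(d['frame'][v-50:v+50,u-70:u+30,::-1],None,fx=4,fy=4)
cv2.imwrite('pics/b3.png',np.hstack([a,b]))
E
```

```text
time_s: 9.4
position: [0.5131, -0.073, 0.1992]
tool_rot: [0.471, 3.096, -0.001]
force: [1.0, -0.6, -4.3]
finger_gap: 0.237
finger_force: 88.5
[ 0.5129 -0.073   0.2182] [ 1.0374 -0.5779 -4.3388] [-0.0278 -0.1655 -0.0325] [[-0.9548  0.2972  0.0099]
 [ 0.2972  0.9548 -0.0019]
 [-0.01    0.0012 -0.9999]]
pred tip [ 0.6045 -0.1017  0.2182] [[352.3219 222.0507]] [[295.2415 198.6553]] grasp [[340.075  264.4071]] [[254.0527 193.7031]]
```

View pics/b3.png

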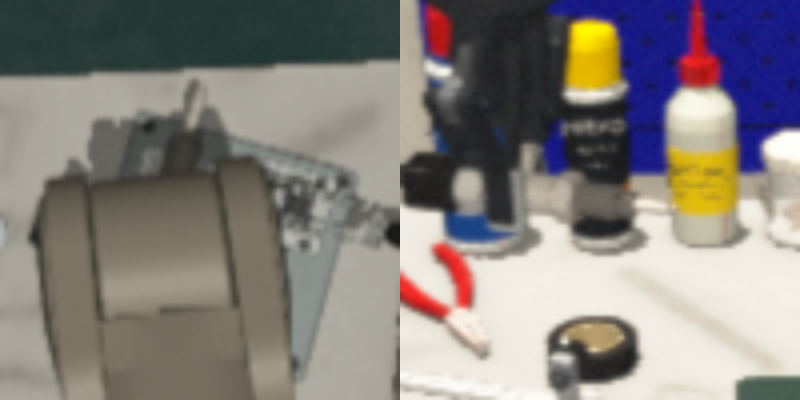

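Held and level: tip seen about 10 crop px (2.5 px) below my prediction, which fits having gripped about 2 mm above the axis. I'll carry that offset into the target pose.

```bash
cat > fin.py <<'E'
from go import *
def avg(n=6):
    P=[];Q=[]
    for i in range(n):
        env.read_camera('top'); s=env.observe();P.append(s['position']);Q.append(s['tool_rot'])
    return np.mean(P,0),Ro.from_rotvec(Q).mean().as_matrix()
Rg=Ro.from_rotvec([-.474,-3.104,.0]).as_matrix(); pg=np.array([.5096,-.0744,.0449])
tipT=Rg.T@(np.array([.5999,-.1017,.0623])-pg); F0=np.c_[ex,ey,ez]
BT=Rg.T@F0            # injector frame (fixture-like) in the tool
def frame(yaw,tilt):
    y,t=np.radians([yaw,tilt]);d=np.array([np.cos(y)*np.cos(t),np.sin(y)*np.cos(t),np.sin(t)])
    e=np.array([-np.sin(y),np.cos(y),0]);return np.c_[d,e,np.cross(d,e)]
def plan(face,yaw,tilt,back,n=4):
    p,R=avg(n);F=frame(yaw,tilt);Rt=F@BT.T;T=face-(.040+back)*F[:,0]-Rt@tipT
    print('tip now',p+R@tipT,'dir',(R@BT)[:,0],'shift',R.T@(T-p),'rv',Ro.from_matrix(R.T@Rt).as_rotvec(),'TCP',T)
E
python3 -c "
from fin import *
print(tipT)
plan(np.array([.7046,.119,.229]),-7.2,8.2,.05)"
```

```text
[-0.0943  0.0009 -0.0176]
tip now [ 0.5987 -0.1006  0.2101] dir [ 0.9546 -0.298  -0.0012] shift [0.0468 0.2096 0.0074] rv [-0.0125 -0.144  -0.1766] TCP [0.5259 0.1406 0.1855]
```

Converted, 0.2096 m / 0.6 = 0.3493, 0.175 m / 0.6 = 0.2917, -0.1766 rad / 3.1416 = -0.0562.

```bash
python3 inch.py '[0.0133,0.0583,0.0017,-0.0006,-0.0076,-0.0095,0,0.0267,0.1167,0.0033,-0.0013,-0.0153,-0.0191,0,0.04,0.175,0.005,-0.0019,-0.0229,-0.0286,0,0.0533,0.2333,0.0083,-0.0025,-0.0306,-0.0382,0,0.0667,0.2917,0.01,-0.0032,-0.0382,-0.0477,0,0.078,0.3493,0.0123,-0.004,-0.0458,-0.0562,0,0.078,0.3493,0.0123,-0.004,-0.0458,-0.0562,0,0.078,0.3493,0.0123,-0.004,-0.0458,-0.0562,0,0.078,0.3493,0.0123,-0.004,-0.0458,-0.0562,0,0.078,0.3493,0.0123,-0.004,-0.0458,-0.0562,0]'
python3 - <<'E'
from fin import *
plan(np.array([.7046,.119,.229]),-7.2,8.2,.05,8)
c=cam('top');d=cam('side');np.savez('c5',t=c['frame'],s=d['frame'])
p,R=avg(3);x=p+R@tipT;print(proj(c,x),proj(d,x))
def cr(i,x,y,w,h,k):
    o=cv2.resize(i[y:y+h,x:x+w,::-1],None,fx=k,fy=k,interpolation=cv2.INTER_NEAREST)
    for j in range(0,w,5): cv2.putText(o,str(x+j),(j*k,8),0,.3,(0,255,255))
    for j in range(0,h,5): cv2.putText(o,str(y+j),(0,j*k+8),0,.3,(0,255,255))
    return o
o=np.zeros((600,800,3),np.uint8); o[:,:240]=cr(c['frame'],225,150,40,100,6); o[:400,250:800]=cr(d['frame'],270,125,110,80,5)
cv2.imwrite('pics/b4.png',o)
E
```

```text
time_s: 10.7
position: [0.5273, 0.1388, 0.1861]
tool_rot: [0.192, 2.993, -0.016]
force: [-0.2, 0.3, -4.2]
finger_gap: 0.234
finger_force: 88.7
tip now [0.6177 0.1291 0.2176] dir [ 0.9814 -0.1256  0.1453] shift [0.0018 0.0007 0.0009] rv [-0.0005  0.0027 -0.0016] TCP [0.5259 0.1406 0.1855]
[[247.0941 217.9719]] [[304.9793 161.261 ]]
```

View pics/b4.png

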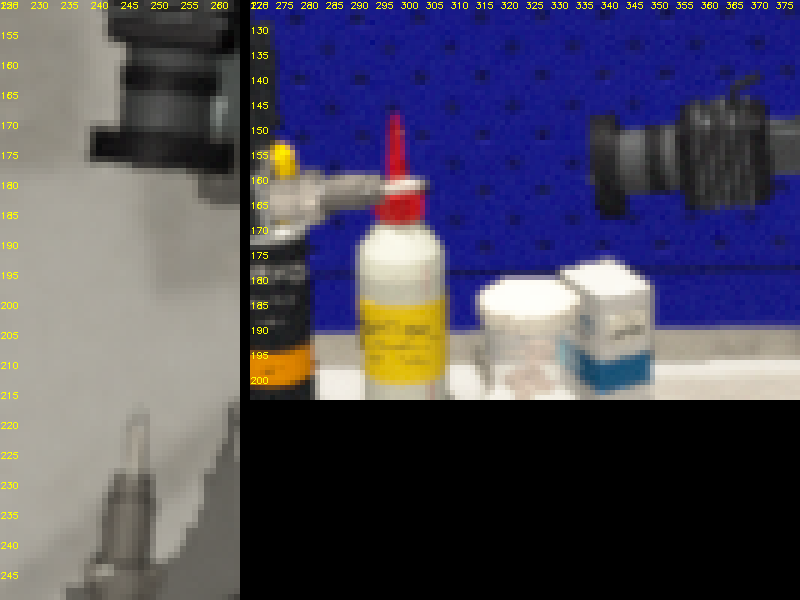

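Tip appears at side (305.1,161.5) and top (247.4,217.5). Prediction was (305.0,161.3) and (247.1,218.0), so the grasp offset is right. Now a joint least-squares refinement of the head axis from all the silhouette centres.

```bash
python3 - <<'E'
from fin import *
from scipy.optimize import least_squares
cs,ct=cam('side'),cam('top')
L=[.007,.029,.067]
S=np.array([(340.9,157.75),(350.3,156.4),(364.6,155.3)]);T=np.array([(251.5,175.0),(252.5,165),(253.9,147)])
def res(p,col=1):
    d=frame(p[3],p[4])[:,0];X=p[:3]+np.outer(L,d)
    r=[(proj(cs,X)-S).ravel()/[.6,.3]*1 if 0 else ((proj(cs,X)-S)/[.6,.3]).ravel(),((proj(ct,X)-T)/[.5,.7]).ravel()]
    if col:
        e=frame(p[3],0)[:,1]; r.append([(np.array([.8483,.1006,0])-p[:3])@e/.002])
    return np.concatenate(r)
for col in(1,0):
    f=least_squares(res,[.7046,.119,.229,-7,8],x_scale=[.01,.01,.01,1,1],args=(col,))
    C=np.linalg.inv(f.jac.T@f.jac);print(f.x,np.sqrt(np.diag(C)));print(f.fun)
x=f.x
# ring slant in side view vs tilt
for t in(6,8,10,12):
    F=frame(-7,t);c=np.array([.7046,.119,.229])+.007*F[:,0];q=proj(cs,[c+.027*F[:,2],c-.027*F[:,2]]);print(t,q[1]-q[0])
# injector nozzle in the side view: centreline
p,R=avg(4);d=(R@BT)[:,0];tip=p+R@tipT;print(proj(cs,[tip-.004*d,tip-.03*d,tip-.06*d]),np.degrees(np.arcsin(d[2])))
E
```

```text
[ 0.7051  0.1192  0.2295 -7.1168  7.6617] [0.0007 0.001  0.0009 0.9061 1.1415]
[ 0.6835 -0.6009 -0.8209  0.9897  0.072  -0.4344 -0.1326 -0.4328 -0.1373 -0.3594  0.5057  0.7629 -0.3735]
[ 0.705   0.1188  0.2297 -6.2168  7.2755] [0.0007 0.0012 0.0009 1.6016 1.2778]
[ 0.6615 -0.634  -0.8151  0.9892  0.1032 -0.3734  0.1478 -0.4204 -0.1407 -0.365   0.01    0.7358]
6 [ 2.0596 19.8615]
8 [ 2.7863 19.7984]
10 [ 3.5099 19.7111]
12 [ 4.2294 19.5997]
[[303.4909 161.4429]
 [293.886  162.5315]
 [282.9064 163.7737]] 8.363508407075338
```

```bash
python3 -c "
from fin import *
plan(np.array([.7049,.1191,.2292]),-7.1,7.7,0,8)"
```

```text
tip now [0.6176 0.1301 0.2177] dir [ 0.9815 -0.1242  0.1455] shift [-0.0486 -0.0002 -0.0002] rv [-0.0003  0.0116 -0.002 ] TCP [0.575  0.1343 0.194 ]
```

Units first: shifts go in shares of 0.6 m and turns go in shares of pi rad. So -0.0486 m / 0.6 = -0.081, -0.043 m / 0.6 = -0.0717, 0.0116 rad / 3.1416 = 0.0037.

```bash
python3 inch.py '[-0.02,0,0,0,0.0019,-0.0003,0,-0.04,0,0,0,0.0037,-0.0006,0,-0.06,0,0,0,0.0037,-0.0006,0,-0.0717,0,0,0,0.0037,-0.0006,0,-0.081,0,0,0,0.0037,-0.0006,0,-0.081,0,0,0,0.0037,-0.0006,0,-0.081,0,0,0,0.0037,-0.0006,0,-0.081,0,0,0,0.0037,-0.0006,0]'
python3 - <<'E'
from fin import *
plan(np.array([.7049,.1191,.2292]),-7.1,7.7,0,10)
c=cam('top');d=cam('side')
p,R=avg(3);x=p+R@tipT;print(proj(c,x),proj(d,x))
def cr(i,x,y,w,h,k):
    o=cv2.resize(i[y:y+h,x:x+w,::-1],None,fx=k,fy=k,interpolation=cv2.INTER_NEAREST)
    for j in range(0,w,5): cv2.putText(o,str(x+j),(j*k,8),0,.3,(0,255,255))
    for j in range(0,h,5): cv2.putText(o,str(y+j),(0,j*k+8),0,.3,(0,255,255))
    return o
o=np.zeros((600,800,3),np.uint8); o[:,:240]=cr(c['frame'],230,140,30,75,8); o[:400,250:800]=cr(d['frame'],280,133,78,57,7)[:400,:550] if 0 else cv2.copyMakeBorder(cr(d['frame'],280,133,78,57,7),0,1,0,4,0)[:400,:550]
cv2.imwrite('pics/b5.png',o)
E
```

```text
time_s: 12.85
position: [0.5745, 0.1347, 0.1936]
tool_rot: [0.184, 3.004, -0.014]
force: [-1.3, 1.1, -3.9]
finger_gap: 0.235
finger_force: 88.8
tip now [0.6654 0.1243 0.2237] dir [ 0.9834 -0.1222  0.134 ] shift [-0.0002 -0.0002 -0.0002] rv [-0.0005 -0.      0.0003] TCP [0.575  0.1343 0.194 ]
[[249.3256 195.9713]] [[323.3494 159.5926]]
```

View pics/b5.png

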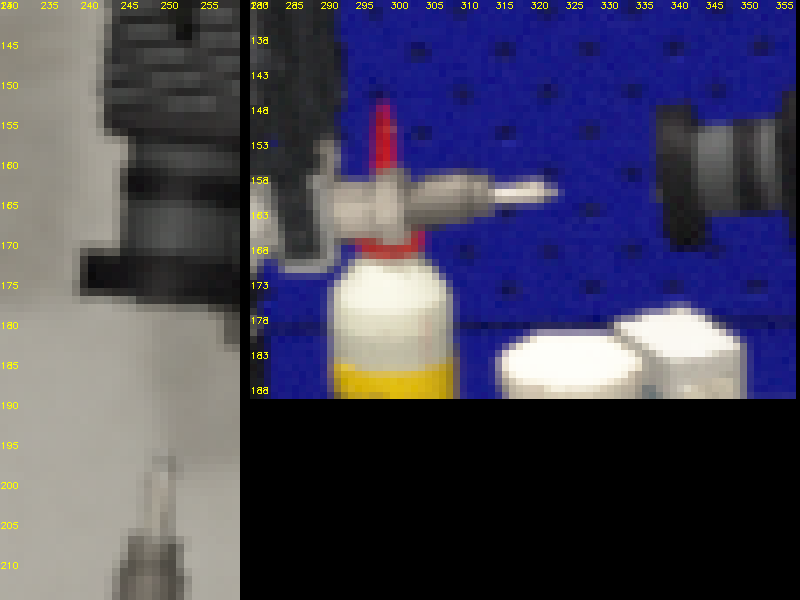

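The tip is at side (323.5,159.8) and top (249.8,197). It lies on the lens axis line in both views, with gaps to the face of 14.3 px and 19.4 px, which is 40 mm within about 1.5 mm. Handing in.

```bash
python3 -c "
from plant import env
s=env.observe();print(s['time_s'],abs(s['qd']).max(),s['finger_force']);print(env.close_job())"
```

```text
13.6 0.0018797184708385243 88.75178933143616
the job is handed in; nothing more can be done
None
```

I opened the clamp, lifted the injector out, and handed in the job at 13.6 s with the tip held still on the lens axis, about 40 mm (±1.5 mm) from the ring light. My estimate of the camera's tilt and yaw is good to about 1°. The hand-in returned no verdict.

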